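# Take the cup-top coffee dripper apart

### The arm

A 6-joint arm with a two-finger parallel gripper is mounted at the origin on the work surface. World frame = base frame: x ahead of the robot, y to its left, z up, the work surface at z = 0. Lengths are in m, angles in rad, forces in N, time in s.
With the tool pointing down it reaches from about 0.425 to 0.95 m from the base axis. Payload 3.5 kg.
Tool frame: the origin (TCP) lies at the very end of the fingers, on their centre line; the grasp point (between the pads) lies 19 mm behind it; z points along the fingers, y is the line along which they close (so a half turn about z gives the same grasp; the last joint's range is limited). The gripper opens to 85 mm and grips with 20 to 120 N. Pads are 22 mm wide; open, the fingers measure 114 mm over their backs; the gripper's body (76 mm by 85 mm) begins 54 mm behind the grasp point. The pads swing forward as they close: fully open they stand 13 mm farther back than shut.
Start: joints at [-1.432, 0.286, 1.577, -0, 1.279, -0.15], TCP at [0.192, -0.647, 0.231] pointing down, gripper open.
Joint ranges: [-2.77, 2.77], [-0.9, 2.22], [0.21, 2.48], [-1.53, 4.67], [0.24, 2.81], [-2.84, 2.84]. Speed limits (rad/s): [2.79, 2.79, 3.14, 3.14, 3.14, 3.14].

### API

Orientations are given as a unit quaternion [x, y, z, w].
In Python, from plant import ctrl gives the robot as it stands.
- The arm moves only by the tool carry_out, never from a script. Its argument "deltas" is one flat list of numbers, 6 for each row, row after row: the shift along the tool's x, y, z in m, then the turn, a rotation vector about the tool's x, y, z in rad. A call has 1 to 5 rows; each row is the pose to reach, as a shift and turn from the pose commanded when the call began, along the tool's axes at that moment; what a row does not reach only later rows make up. A row lasts 1/8 s, in which the tool goes at most 62.5 mm and 10.7 degrees, less where a joint would pass 70% of its speed; a pose out of reach is approached as far as the arm can. A call with a gripper value outside its range is refused whole. "grip" is the opening in per cent of the stroke, from 0 (shut) to 100 (fully open), set as the call begins (left out, the last holds). The fingers move at their own pace and stop on an object; "grip_force" is the grip in N (left out, the last holds). Time passes only in rows, so rows that repeat a pose let the fingers close. It gives the time, the measured TCP pose, the force, the opening and the grip force at its end, in the units of the state.
- ctrl.get_state(): the state, without advancing time (a new reading comes with each control period).
- ctrl.read_camera(name): name is "scene" or "top"; returns (picture, depth): 384x512x3 uint8, red, green, blue; 384x512 float32, m along the optical axis (not along the pixel's ray), 0 where there is no reading.
- ctrl.camera_model(name): a dict with "intrinsics" (3x3 intrinsics, pixels), "k1" (the pictures are not rectified: a ray, as slopes to the right and down, at radius r is drawn at 1 + k1 r^2 times it, then the intrinsics apply), "extrinsics" (4x4, takes a point from world to camera coordinates). Camera axes: x right, y down, z forward; pixel columns grow to the right and rows downward; lengths in m; the calibration is good to about 2 mm. A picture is of the moment at which its call begins. camera_model takes no time and is no camera call.
- ctrl.sign_off(): hands the job in; it is judged then, once.
Trained networks look in the newest picture that a camera, given by its name, has taken for a name from the list of things; names that differ only in an ending like _2 or _b are one class to them, and where a whole thing is asked for, a point or a joint stands for the part that bears it (a point fixed in the world has none). Each returns a list of dicts, best first, with "score" (0 to 1); they miss things now and then, are a little off and sometimes report something else, mostly with a low value. They report only what shows in the picture. A call takes as long as a camera call. They do not tell look-alikes from the thing itself.
- ctrl.find_in(camera, query): "uv" ([column, row] in pixels, amid what is visible of it).
The state is a dict: "time": time; "qpos": joint angles; "dq": joint speeds; "joint_efforts": joint torques, N m; "eef_pos": TCP position; "tcp_rot": TCP orientation; "contact_force": force on the tool from outside, world axes, zero at the start; "wrist_torque": the same for the moment, N m; "opening": opening from 0.0 (shut) to 1.0 (fully open); "finger_force": force on a finger pad.
Only numpy, scipy, OpenCV 4.12 (cv2) and the standard library are available. Lean on these libraries where they do the work, as an engineer would, in place of code of your own. Each camera call takes 0.05 s, during which the arm holds its last target. There are 200 camera calls.

### The job

The brewing demonstration is over: take the drip set apart from the top down, one piece at a time. Set the lid, knob up, in the middle of the round cork coaster, then the metal dripper in the middle of the shallow blue tray, and last the mug in the middle of the square wooden board. Keep the pieces upright, set each down rather than dropping it, and leave the spoon, jar and bowl where they are.

Things in the scene. Friction and masses are not known exactly. Their poses are not given: they have to be found in the camera images.
- lid_center (a point): steel lid, top of the stack, 35 mm tall: from below a centring lip 42 mm across, 4 mm deep (loose in the dripper's mouth), a disc 62 mm across, 5 mm thick, and an upright wooden knob 18 mm across, 26 mm tall. The point is on its axis, 17.5 mm above its underside (8.5 mm above the disc's top, 17.5 mm below the knob's top). z axis up
- dripper_center (a point): steel dripper under the lid, 60 mm tall: from below a foot 44 mm across, 8 mm tall (sits loosely in the mug's mouth; it stands on it), a flat flange 90 mm across, 4 mm thick (lies on the mug's rim), a round open chamber 58 mm across, wall 3.5, 48 mm tall. The point is on its axis, half-way up: 30 mm above the underside, 18 mm above the flange. z axis up
- mug_center (a point): white ceramic mug, bottom of the stack: 64 mm across (58 at the very foot), 70 mm tall, wall 4 mm, one loop handle on its +y side reaching 63 mm from the axis, 15 to 61 mm above the underside. The point is on its axis, half-way up (35 mm above the underside). z axis up.
- coaster_top (a point): round cork coaster, 96 mm across, 6 mm thick, fixed to the work surface; the point is the centre of its top. Place of the lid
- tray_floor (a point): shallow square blue plastic tray, 140 mm a side outside, rim 14 mm high, walls and floor 4 mm thick, fixed to the work surface; the point is the centre of its inner floor, x and y axes along the sides. Place of the dripper
- board_top (a point): square light wooden board, 130 mm a side, 12 mm thick, fixed to the work surface; the point is the centre of its top, x and y axes along the sides. Place of the mug
- spoon: bystander: steel tasting spoon lying on the work surface, 160 mm long along its x axis; the origin is near its middle, on the surface
- jar_center (a point): bystander: amber glass jar with a steel cap, 60 mm across, 85 mm tall; the point is its centre, half-way up
- bowl_center (a point): bystander: small white ceramic bowl, 84 mm across, 52 mm tall; the point is its centre, half-way up
Not all that is in view belongs to the job. What is shaped like the part that bears lid_center but pink or turquoise is not meant.

How it is judged:
By the outcome, as a careful person would: the job done as asked, in the order asked, and still so for the second after the job is handed in, with the robot touching nothing.
It also fails if it takes over 106 s, if anything falls off the work surface, if the arm or the gripper's body presses on something with over 40 N, if the wrist force passes 120 N, or if a joint passes its speed limit or range.

## Working session

There is one attempt and no reset: what is moved stays moved. The work goes in short steps, Python scripts to look and compute and a tool call to move; the robot and the scene stay as the last step left them, time stands still between calls to the robot, and variables do not carry over. Pictures are saved under pics/ and viewed, at most 14 in all, crops included, and the job is handed in when it is done.

Besides the shell and the picture viewer there is one more tool, called by a JSON object that holds its "method" and its "body". carry_out: Moves the arm, as the interface text tells. Its arguments: {"type":"object","properties":{"deltas":{"type":"array"},"grip":{"type":"number"},"grip_force":{"type":"number"}},"required":["deltas"]}

```bash
ls; mkdir -p pics; cat > h.py <<'E'
import numpy as np, cv2
from plant import ctrl
def ray(cam,uv):
    m=ctrl.camera_model(cam);K=np.array(m["intrinsics"]);k=m["k1"]
    p=cv2.undistortPoints(np.array([[uv]],float),K,np.array([k,0,0,0,0.]))[0,0]
    T=np.array(m["extrinsics"]);R,t=T[:3,:3],T[:3,3]
    return -R.T@t, R.T@np.array([p[0],p[1],1.])
def at_z(cam,uv,z):
    o,d=ray(cam,uv); return o+d*(z-o[2])/d[2]
def at_depth(cam,uv,dep):
    o,d=ray(cam,uv); return o+d*dep
def cloud(cam,dep):
    m=ctrl.camera_model(cam);K=np.array(m["intrinsics"])
    h,w=dep.shape;v,u=np.mgrid[:h,:w]
    p=cv2.undistortPoints(np.stack([u,v],-1).reshape(-1,1,2).astype(float),K,np.array([m["k1"],0,0,0,0.]))[:,0]
    c=np.c_[p,np.ones(len(p))]*dep.reshape(-1,1)
    T=np.array(m["extrinsics"])
    return ((c-T[:3,3])@T[:3,:3]).reshape(h,w,3)
def save(n,im): cv2.imwrite("pics/"+n,im[:,:,::-1])
E
python3 - <<'E'
from h import *
np.set_printoptions(precision=4,suppress=True)
for c in ["top","scene"]:
    im,d=ctrl.read_camera(c); save(c+"1.png",im); np.save(c+"1.npy",d)
    print(c,ray(c,[256,192]))
    for q in ["lid_center","dripper_center","mug_center","coaster_top","tray_floor","board_top","spoon","jar_center","bowl_center"]:
        print(q,[(np.round(r["uv"]),round(r["score"],2)) for r in ctrl.find_in(c,q)])
s=ctrl.get_state();print(s["time"],s["eef_pos"],s["tcp_rot"],s["opening"])
E
```

```text
pics
top (array([ 0.3027, -0.0068,  0.9913]), array([ 0.2481,  0.0151, -0.9686]))
lid_center [(array([408., 235.]), 0.81), (array([312., 252.]), 0.81), (array([363., 260.]), 0.6)]
dripper_center [(array([368., 258.]), 0.71)]
mug_center [(array([376., 250.]), 0.72), (array([372., 276.]), 0.37)]
coaster_top [(array([156., 240.]), 0.98)]
tray_floor [(array([219., 169.]), 0.92)]
board_top [(array([302., 178.]), 0.8)]
spoon [(array([259., 245.]), 0.82)]
jar_center [(array([395., 169.]), 0.97)]
bowl_center [(array([126., 161.]), 0.75)]
scene (array([1.089 , 0.1793, 0.7986]), array([-0.6171, -0.2223, -0.755 ]))
lid_center [(array([176., 128.]), 0.92), (array([231., 175.]), 0.81), (array([137., 165.]), 0.61)]
dripper_center [(array([180., 144.]), 0.96)]
mug_center [(array([186., 163.]), 0.57)]
coaster_top [(array([379., 220.]), 0.55)]
tray_floor [(array([300., 267.]), 0.55)]
board_top [(array([210., 240.]), 0.8)]
spoon [(array([272., 190.]), 0.59)]
jar_center [(array([114., 208.]), 0.72)]
bowl_center [(array([408., 282.]), 0.77)]
1.0 [ 0.1922 -0.647   0.2313] [ 0.9896  0.1439 -0.      0.    ] 0.9988654556929734
```

View pics/top1.png

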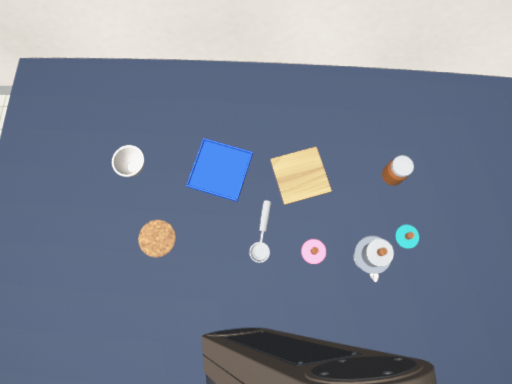

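View pics/scene1.png

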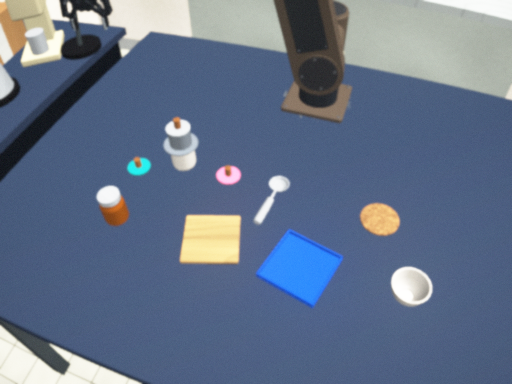

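The top view shows the stack at about (380,252) with the mug handle at (375,278), tray (220,169), board (301,175), coaster (157,239), jar (398,170), bowl (128,161) and spoon (262,232). There are three lid-like candidates: pink at (314,251), turquoise at (407,236), and steel with a wooden knob on the stack at (380,252). The steel one fits, being uncoloured and on top of the stack. I'll confirm it in a crop and measure.

```bash
cat > m1.py <<'E'
from h import *
np.set_printoptions(precision=4,suppress=True)
d=np.load("top1.npy");P=cloud("top",d);im=cv2.imread("pics/top1.png");hsv=cv2.cvtColor(im,cv2.COLOR_BGR2HSV)
v,u=np.mgrid[:384,:512]
def box(u0,v0,r): return (abs(u-u0)<r)&(abs(v-v0)<r)&(d>0)
print("table z",np.median(P[box(100,300,20)][:,2]))
def circ(m,z=None):
    c=cv2.findContours(m.astype(np.uint8),cv2.RETR_EXTERNAL,cv2.CHAIN_APPROX_NONE)[0]
    c=max(c,key=cv2.contourArea)[:,0].astype(float)
    X=np.array([at_z("top",p,z) for p in c])[:,:2]
    return X
st=box(377,255,32);Z=P[...,2]
h=np.histogram(Z[st],bins=np.arange(-.01,.17,.005));print("z hist",list(zip(np.round(h[1][:-1],3),h[0])))
for n,a,b in [("knob",.138,.165),("disc",.118,.135),("flange",.066,.085),("handle",.03,.062)]:
    m=st&(Z>a)&(Z<b); q=P[m]; print(n,len(q),q.mean(0),q.min(0),q.max(0))
    if n!="handle": 
        e=circ(m,np.median(q[:,2])); print("   minEncl",cv2.minEnclosingCircle(e.astype(np.float32)), "z",np.median(q[:,2]))
sat=hsv[...,1];hue=hsv[...,0]
def col(m,z,n):
    X=circ(m,z).astype(np.float32); r=cv2.minAreaRect(X); print(n,"rect",r,"circ",cv2.minEnclosingCircle(X))
fg=(hsv[...,2]>100)
col(box(157,239,28)&fg,.006,"coaster")
col(box(301,175,38)&fg,.012,"board")
col(box(220,169,42)&(hsv[...,2]>120)&(sat>150),.014,"tray")
col(box(314,251,16)&fg,.01,"pink"); col(box(407,236,13)&fg&(sat>100),.01,"turq")
for n,c,r in [("jar",(398,170),20),("bowl",(128,161),20),("spoon",(262,232),32)]:
    m=box(*c,r)&(Z>.01 if n!="spoon" else fg); print(n,P[m].min(0),P[m].max(0))
a=cv2.imread("pics/top1.png")[200:300,280:440]; b=cv2.imread("pics/scene1.png")[100:200,110:270]
cv2.imwrite("pics/crop1.png",cv2.resize(np.hstack([a,b]),None,fx=2.5,fy=2.5,interpolation=cv2.INTER_CUBIC))
E
python3 m1.py
```

```text
table z 0.0004995358763126994
z hist [(np.float64(-0.01), np.int64(4)), (np.float64(-0.005), np.int64(1180)), (np.float64(0.0), np.int64(1302)), (np.float64(0.005), np.int64(166)), (np.float64(0.01), np.int64(79)), (np.float64(0.015), np.int64(13)), (np.float64(0.02), np.int64(4)), (np.float64(0.025), np.int64(10)), (np.float64(0.03), np.int64(9)), (np.float64(0.035), np.int64(4)), (np.float64(0.04), np.int64(8)), (np.float64(0.045), np.int64(4)), (np.float64(0.05), np.int64(6)), (np.float64(0.055), np.int64(16)), (np.float64(0.06), np.int64(1)), (np.float64(0.065), np.int64(2)), (np.float64(0.07), np.int64(308)), (np.float64(0.075), np.int64(157)), (np.float64(0.08), np.int64(15)), (np.float64(0.085), np.int64(13)), (np.float64(0.09), np.int64(17)), (np.float64(0.095), np.int64(11)), (np.float64(0.1), np.int64(17)), (np.float64(0.105), np.int64(13)), (np.float64(0.11), np.int64(9)), (np.float64(0.115), np.int64(4)), (np.float64(0.12), np.int64(30)), (np.float64(0.125), np.int64(452)), (np.float64(0.13), np.int64(31)), (np.float64(0.135), np.int64(7)), (np.float64(0.14), np.int64(3))
[... 1190 characters left out ...]
6421, 0.10763182491064072), (0.1414739042520523, 0.14247815310955048), 75.5636978149414) circ ((0.6119542121887207, 0.10701373219490051), 0.09789586812257767)
pink rect ((0.4077484905719757, -0.14455997943878174), (0.07542615383863449, 0.07779928296804428), 2.2138729095458984) circ ((0.4077484607696533, -0.14455996453762054), 0.0542798712849617)
turq rect ((0.45479848980903625, -0.3840164244174957), (0.062054019421339035, 0.06414429098367691), 1.9053229093551636) circ ((0.45479846000671387, -0.383866548538208), 0.033017758280038834)
jar [ 0.5893 -0.38    0.0101] [ 0.6451 -0.324   0.0901]
bowl [0.5724 0.2999 0.0101] [0.6526 0.3829 0.0565]
spoon [ 0.3692 -0.0928 -0.006 ] [0.5355 0.0729 0.0245]
```

View pics/crop1.png

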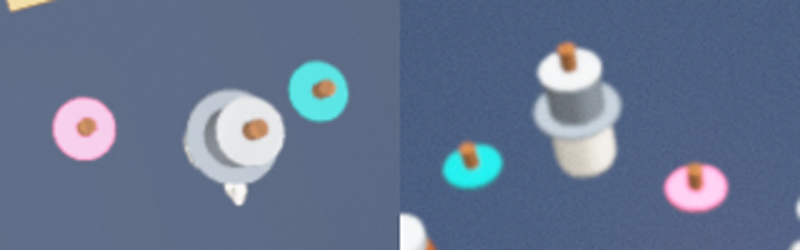

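The crop confirms it: the steel lid on the stack (left pane, about (245,130)) is the target, and pink and turquoise are decoys. Now I'll refine the coaster, board and handle.

```bash
cat > m2.py <<'E'
exec(open("m1.py").read().split('st=box')[0])
hue=hsv[...,0];sat=hsv[...,1];V=hsv[...,2]
def col(m,z,n):
    X=circ(cv2.morphologyEx(m.astype(np.uint8),cv2.MORPH_OPEN,np.ones((3,3))),z).astype(np.float32); r=cv2.minAreaRect(X); print(n,"rect",r,"circ",cv2.minEnclosingCircle(X))
    return X
o=(hue>3)&(hue<35)&(sat>60)
col(box(157,239,28)&o,.006,"coaster"); col(box(301,175,38)&o,.012,"board")
p=(V>130)&(sat<70)
m=box(375,277,9)&p&(v>=272)
print("handle px",m.sum(),u[m].mean(),v[m].mean(),v[m].max(),u[v==v[m].max()].mean() if 0 else u[m&(v>=v[m].max()-1)].mean(), at_z("top",[u[m].mean(),v[m].mean()],.055), P[m&(P[...,2]>.01)].mean(0))
s=(V>130)&(sat<90)&box(262,232,34); print("spoon",s.sum(),P[s].min(0),P[s].max(0),u[s].min(),u[s].max(),v[s].min(),v[s].max())
print(hsv[300,100],hsv[251,314],hsv[278,375],hsv[239,157])
E
python3 m2.py
```

```text
table z 0.0004995358763126994
coaster rect ((0.4231988787651062, 0.2572609484195709), (0.09320071339607239, 0.09060658514499664), 5.300588130950928) circ ((0.42327338457107544, 0.25716128945350647), 0.04789130389690399)
board rect ((0.6059557199478149, -0.10608276724815369), (0.12941497564315796, 0.1298798769712448), 18.455881118774414) circ ((0.6063704490661621, -0.10599620640277863), 0.08899527788162231)
handle px 107 374.38317757009344 275.78504672897196 282 375.0 [ 0.349  -0.2833  0.055 ] [ 0.3495 -0.2823  0.0553]
spoon 4439 [ 0.3641 -0.0981 -0.006 ] [0.5411 0.0783 0.0245] 229 295 199 265
[110  74 137] [ 13 132 203] [ 30   2 245] [ 17 100 232]
```

{"method": "carry_out", "body": {"deltas": [0.0425,-0.042,0,0,0,0,0.085,-0.084,0,0,0,0,0.1275,-0.126,0,0,0,0,0.17,-0.168,0,0,0,0,0.2125,-0.21,0,0,0,0], "grip": 50}}

```text
time: 1.62
eef_pos: [0.3369, -0.3835, 0.2316]
tcp_rot: [0.99, 0.144, 0.0, 0.0]
contact_force: [0.3, 0.5, -0.6]
opening: 0.5
finger_force: 0.0
```

{"method": "carry_out", "body": {"deltas": [0.03,-0.03,0,0,0,0,0.06,-0.06,0,0,0,0,0.091,-0.089,0,0,0,0,0.091,-0.089,0.02,0,0,0,0.091,-0.089,0.04,0,0,0]}}

```text
time: 2.25
eef_pos: [0.3986, -0.2735, 0.1915]
tcp_rot: [0.989, 0.145, 0.0, 0.001]
contact_force: [-0.3, -0.4, 0.1]
opening: 0.503
finger_force: 0.0
```

```bash
cat >> h.py <<'E'
from scipy.spatial.transform import Rotation as Ro
def to(x,y,z):
    s=ctrl.get_state();R=Ro.from_quat(s["tcp_rot"]).as_matrix();e=np.array(s["eef_pos"])
    np.set_printoptions(precision=4,suppress=True)
    print("t",round(s["time"],2),"tcp",e,"delta",R.T@(np.array([x,y,z])-e),"F",np.array(s["contact_force"]),"op",round(s["opening"],3),"ff",s["finger_force"],"tilt/yaw",R[2,2],np.arctan2(R[1,0],R[0,0]),"q",np.array(s["qpos"]))
E
python3 -c "
from h import *
to(.398,-.274,.131)
im,d=ctrl.read_camera('scene');save('s2.png',cv2.resize(im[40:240,80:340],None,fx=2.5,fy=2.5))"
```

```text
t 2.25 tcp [ 0.3986 -0.2735  0.1915] delta [-0.0008  0.0002  0.0605] F [-0.2741 -0.4283  0.0599] op 0.503 ff 0.0 tilt/yaw -0.9999984574071087 0.29043473390133007 q [-0.8115 -0.1082  2.0752 -0.      1.1729  0.4688]
```

View pics/s2.png

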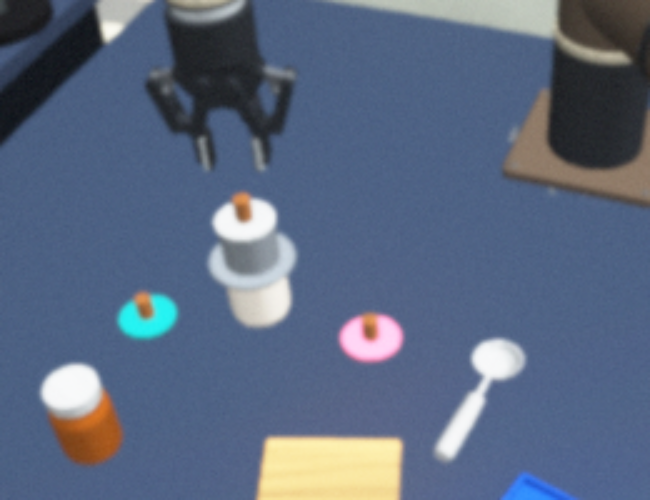

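The fingers, around (235,165), hang above the knob at (243,205). Descending and gripping.

{"method": "carry_out", "body": {"deltas": [0,0,0.02,0,0,0,-0.0005,0,0.04,0,0,0,-0.001,0,0.05,0,0,0,-0.001,0,0.06,0,0,0,-0.001,0,0.06,0,0,0]}}

```text
time: 2.92
eef_pos: [0.3969, -0.2741, 0.1309]
tcp_rot: [0.99, 0.144, -0.0, -0.0]
contact_force: [-0.7, -0.1, 0.1]
opening: 0.5
finger_force: 0.0
```

{"method": "carry_out", "body": {"deltas": [0,0,0,0,0,0,0,0,0,0,0,0,0,0,0,0,0,0,0,0,0,0,0,0,0,0,0,0,0,0], "grip": 0, "grip_force": 40}}

```text
time: 3.55
eef_pos: [0.3976, -0.2748, 0.1322]
tcp_rot: [0.99, 0.144, 0.001, 0.001]
contact_force: [0.9, -0.2, 4.2]
opening: 0.19
finger_force: 39.4
```

{"method": "carry_out", "body": {"deltas": [0,0,-0.005,0,0,0,0,0,-0.02,0,0,0,0,0,-0.04,0,0,0,0,0,-0.065,0,0,0,0,0,-0.09,0,0,0]}}

```text
time: 4.18
eef_pos: [0.3969, -0.274, 0.2225]
tcp_rot: [0.99, 0.144, -0.0, -0.0]
contact_force: [-0.1, -0.4, -0.1]
opening: 0.192
finger_force: 39.1
```

```bash
python3 -c "
from h import *
to(.4235,.257,.1)
im,d=ctrl.read_camera('scene');save('s3.png',cv2.resize(im[20:220,80:340],None,fx=2.5,fy=2.5))"
```

```text
t 4.17 tcp [ 0.3969 -0.274   0.2225] delta [ 0.1768 -0.5014  0.1227] F [-0.057  -0.4443 -0.0738] op 0.192 ff 39.06058430671692 tilt/yaw -0.9999999439968511 0.2888328518896746 q [-0.815  -0.1415  2.0461  0.      1.2373  0.4669]
```

View pics/s3.png

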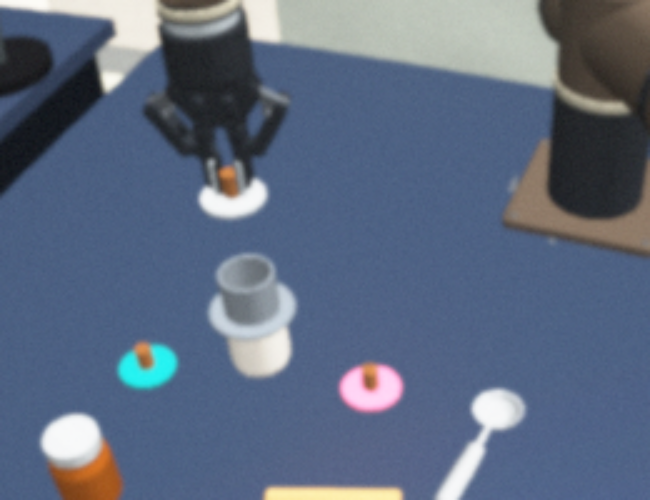

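The lid is held upright above the bare dripper at about (232,195). Carrying it around the base's inner reach limit to the coaster.

{"method": "carry_out", "body": {"deltas": [0.02,-0.03,0,0,0,0,0.055,-0.073,0,0,0,0,0.09,-0.12,0,0,0,0,0.126,-0.168,0,0,0,0,0.161,-0.217,0,0,0,0]}}

```text
time: 4.85
eef_pos: [0.4898, -0.0185, 0.2214]
tcp_rot: [0.99, 0.144, 0.0, 0.0]
contact_force: [0.9, -0.8, 0.3]
opening: 0.196
finger_force: 39.1
```

{"method": "carry_out", "body": {"deltas": [0.003,-0.055,0.01,0,0,0,0.006,-0.11,0.02,0,0,0,0.009,-0.165,0.04,0,0,0,0.012,-0.22,0.06,0,0,0,0.014,-0.26,0.08,0,0,0]}}

```text
time: 5.48
eef_pos: [0.4279, 0.2348, 0.1407]
tcp_rot: [0.989, 0.145, 0.0, -0.0]
contact_force: [1.0, 0.9, -0.5]
opening: 0.192
finger_force: 39.2
```

```bash
python3 -c "
from h import *
to(.4235,.257,.0195)"
```

```text
t 5.47 tcp [0.4279 0.2348 0.1407] delta [ 0.0021 -0.0225  0.1212] F [ 0.9677  0.9297 -0.4705] op 0.192 ff 39.16396737098694 tilt/yaw -0.9999999795984474 0.2902429191802604 q [ 0.2936 -0.0334  2.1051  0.0002  1.0697  1.574 ]
```

{"method": "carry_out", "body": {"deltas": [0.001,-0.012,0.02,0,0,0,0.002,-0.0225,0.045,0,0,0,0.002,-0.0225,0.075,0,0,0,0.002,-0.0225,0.1,0,0,0,0.002,-0.0225,0.107,0,0,0]}}

```text
time: 6.1
eef_pos: [0.4229, 0.2545, 0.0325]
tcp_rot: [0.99, 0.144, -0.002, 0.0]
contact_force: [0.6, 0.1, -0.8]
opening: 0.191
finger_force: 39.2
```

{"method": "carry_out", "body": {"deltas": [0,0,0.003,0,0,0,0,0,0.006,0,0,0,0,0,0.009,0,0,0,0,0,0.0115,0,0,0,0,0,0.012,0,0,0]}}

```text
time: 6.72
eef_pos: [0.4245, 0.2549, 0.0223]
tcp_rot: [0.99, 0.144, -0.0, -0.0]
contact_force: [-0.3, -0.3, -0.6]
opening: 0.192
finger_force: 39.2
```

```bash
python3 -c "
from h import *
to(.4235,.257,.0195)
im,d=ctrl.read_camera('scene');save('s4.png',cv2.resize(im[120:280,280:480],None,fx=3,fy=3))"
```

```text
t 6.72 tcp [0.4245 0.2549 0.0223] delta [-0.0004 -0.0022  0.0028] F [-0.2709 -0.2796 -0.5665] op 0.192 ff 39.18919801712036 tilt/yaw -0.9999999998768263 0.28876710920015297 q [0.3356 0.1796 2.1393 0.     0.8227 1.6177]
```

View pics/s4.png

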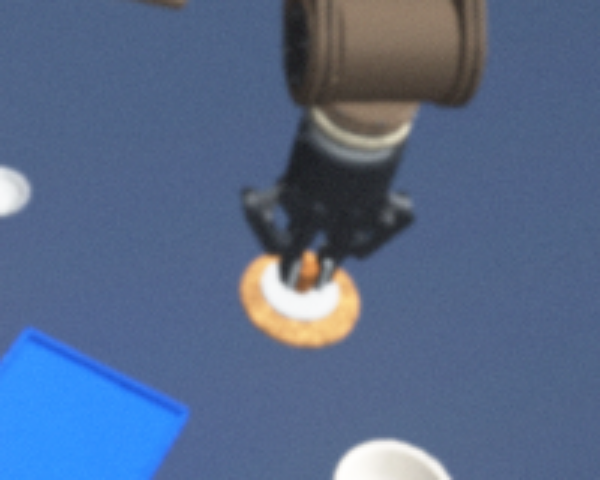

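The lid at (300,290) hangs centred over the coaster at (300,300), allowing for its height. Lowering the last few mm.

{"method": "carry_out", "body": {"deltas": [0,-0.001,0.001,0,0,0,0,-0.002,0.002,0,0,0,0,-0.002,0.003,0,0,0,0,-0.002,0.003,0,0,0,0,-0.002,0.003,0,0,0]}}

```text
time: 7.4
eef_pos: [0.424, 0.2571, 0.0202]
tcp_rot: [0.99, 0.144, -0.0, -0.0]
contact_force: [-2.7, -1.1, 4.2]
opening: 0.19
finger_force: 39.9
```

{"method": "carry_out", "body": {"deltas": [0,0,0,0,0,0,0,0,0,0,0,0,0,0,0,0,0,0,0,0,0,0,0,0], "grip": 45}}

```text
time: 7.9
eef_pos: [0.4239, 0.2569, 0.0192]
tcp_rot: [0.99, 0.144, -0.0, 0.0]
contact_force: [0.1, -0.8, -1.1]
opening: 0.454
finger_force: 0.0
```

{"method": "carry_out", "body": {"deltas": [0,0,-0.015,0,0,0,0,0,-0.04,0,0,0,0,0,-0.09,0,0,0,0,0,-0.15,0,0,0,0,0,-0.19,0,0,0]}}

```text
time: 8.52
eef_pos: [0.4248, 0.2572, 0.2139]
tcp_rot: [0.99, 0.144, 0.003, -0.001]
contact_force: [1.4, 0.1, 0.7]
opening: 0.452
finger_force: 0.0
```

{"method": "carry_out", "body": {"deltas": [-0.003,0.055,0,0,0,0,-0.006,0.11,0,0,0,0,-0.009,0.165,0,0,0,0,-0.012,0.22,0,0,0,0,-0.015,0.28,0,0,0,0], "grip": 100}}

```text
time: 9.15
eef_pos: [0.4895, -0.0174, 0.2107]
tcp_rot: [0.99, 0.144, 0.001, 0.0]
contact_force: [0.3, 0.7, 0.3]
opening: 1.001
finger_force: 0.0
```

{"method": "carry_out", "body": {"deltas": [-0.035,0.045,0,0,0,0,-0.07,0.09,0,0,0,0,-0.1,0.13,0,0,0,0,-0.13,0.175,0,0,0,0,-0.161,0.217,0,0,0,0]}}

```text
time: 9.78
eef_pos: [0.3961, -0.2714, 0.2107]
tcp_rot: [0.99, 0.144, 0.001, 0.001]
contact_force: [-0.3, 0.2, 0.2]
opening: 1.003
finger_force: 0.0
```

```bash
cat > m3.py <<'E'
from h import *
to(.398,-.274,.082)
im,d=ctrl.read_camera("top");save("t5.png",im);P=cloud("top",d);v,u=np.mgrid[:384,:512]
m=(abs(u-157)<20)&(abs(v-239)<22)&(d>0)&(P[...,2]>.010)&(P[...,2]<.024)
m2=(abs(u-157)<20)&(abs(v-239)<22)&(P[...,2]>.03)
print("lid",m.sum(),P[m].mean(0),P[m].min(0),P[m].max(0),"knob",P[m2].mean(0))
sc,_=ctrl.read_camera("scene")
save("s5.png",np.hstack([cv2.resize(im[200:280,115:205],None,fx=4,fy=4),cv2.resize(sc[80:180,140:240],None,fx=3.2,fy=3.2)]))
E
python3 m3.py
```

```text
t 9.78 tcp [ 0.3961 -0.2714  0.2107] delta [0.001  0.0028 0.1287] F [-0.2576  0.2126  0.2435] op 1.003 ff 0.0 tilt/yaw -0.9999976432504879 0.2885178209411155 q [-0.8125 -0.1369  2.0643  0.0002  1.212   0.4697]
lid 411 [0.4221 0.256  0.0152] [0.3812 0.2196 0.01  ] [0.4686 0.2885 0.0215] knob [0.4088 0.2251 0.1498]
```

View pics/s5.png

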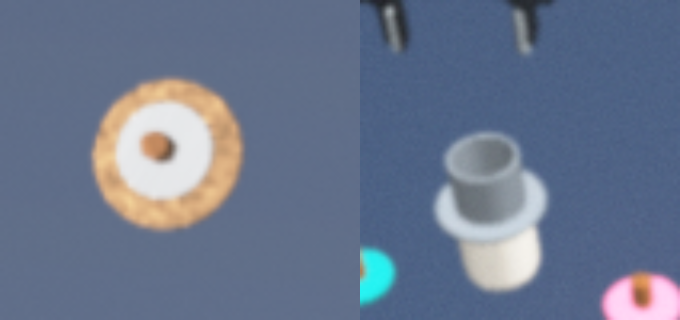

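The lid stands knob up, centred on the coaster (left pane, lid (164,150) against cork (168,154)), and the dripper stack is undisturbed. Grasping the dripper next.

{"method": "carry_out", "body": {"deltas": [0.001,0.003,0.03,0,0,0,0.001,0.003,0.06,0,0,0,0.001,0.003,0.09,0,0,0,0.001,0.003,0.115,0,0,0,0.001,0.003,0.128,0,0,0]}}

```text
time: 10.5
eef_pos: [0.3984, -0.2711, 0.0806]
tcp_rot: [0.99, 0.144, -0.0, -0.001]
contact_force: [0.8, 0.0, -0.4]
opening: 0.999
finger_force: 0.0
```

{"method": "carry_out", "body": {"deltas": [0,0,0,0,0,0,0,0,0,0,0,0,0,0,0,0,0,0,0,0,0,0,0,0,0,0,0,0,0,0], "grip": 0, "grip_force": 50}}

```text
time: 11.12
eef_pos: [0.3995, -0.273, 0.0828]
tcp_rot: [0.99, 0.144, 0.001, 0.001]
contact_force: [0.1, -0.3, 5.5]
opening: 0.675
finger_force: 53.9
```

```bash
python3 -c "
from h import *
to(.398,-.274,.082)"
```

```text
t 11.12 tcp [ 0.3995 -0.273   0.0828] delta [-0.0017  0.0005  0.0008] F [ 0.12   -0.2513  5.4859] op 0.675 ff 53.94839443266392 tilt/yaw -0.9999965938397442 0.28850002414450976 q [-0.8098  0.0443  2.1494  0.0005  0.9453  0.4722]
```

{"method": "carry_out", "body": {"deltas": [0,0,-0.004,0,0,0,0,0,-0.012,0,0,0,0,0,-0.025,0,0,0,0,0,-0.045,0,0,0,0,0,-0.065,0,0,0]}}

```text
time: 11.75
eef_pos: [0.3985, -0.2722, 0.1474]
tcp_rot: [0.99, 0.144, -0.0, 0.0]
contact_force: [1.4, 1.0, -1.4]
opening: 0.676
finger_force: 53.6
```

```bash
python3 -c "
from h import *
to(.612,.1073,.0245)
im,d=ctrl.read_camera('scene');save('s6.png',cv2.resize(im[40:200,100:300],None,fx=3,fy=3))"
```

```text
t 11.75 tcp [ 0.3985 -0.2722  0.1474] delta [ 0.3128 -0.3029  0.1229] F [ 1.3767  1.0494 -1.3674] op 0.676 ff 53.60787760466337 tilt/yaw -0.9999999968747576 0.2888528266121392 q [-0.8099 -0.0555  2.1128 -0.0001  1.0843  0.4721]
```

View pics/s6.png

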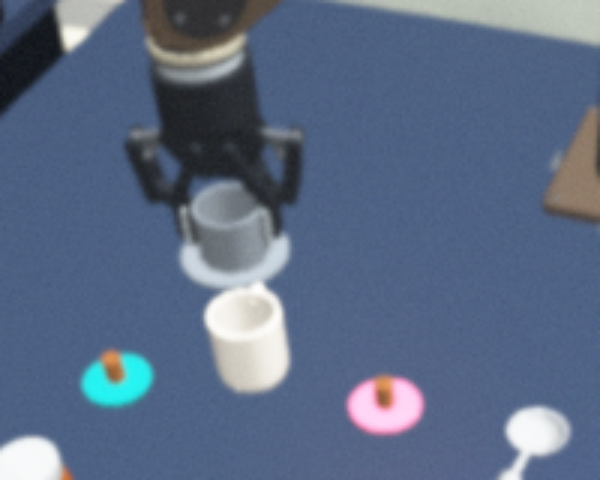

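The dripper is held upright at (233,230), with the mug left standing at (248,335). Carrying it to the tray.

{"method": "carry_out", "body": {"deltas": [0.02,-0.02,0,0,0,0,0.055,-0.053,0,0,0,0,0.095,-0.092,0,0,0,0,0.135,-0.131,0,0,0,0,0.175,-0.169,0,0,0,0]}}

```text
time: 12.42
eef_pos: [0.5188, -0.0588, 0.1466]
tcp_rot: [0.99, 0.144, 0.0, 0.0]
contact_force: [0.9, -0.7, -1.5]
opening: 0.677
finger_force: 53.7
```

{"method": "carry_out", "body": {"deltas": [0.04,-0.039,0,0,0,0,0.08,-0.077,0.01,0,0,0,0.115,-0.111,0.03,0,0,0,0.13,-0.126,0.05,0,0,0,0.137,-0.133,0.07,0,0,0]}}

```text
time: 13.05
eef_pos: [0.612, 0.1077, 0.0756]
tcp_rot: [0.989, 0.145, 0.0, -0.0]
contact_force: [-0.8, 0.3, -2.5]
opening: 0.677
finger_force: 53.8
```

```bash
python3 -c "
from h import *
to(.612,.1073,.0245)
im,d=ctrl.read_camera('scene');save('s7.png',cv2.resize(im[160:320,220:420],None,fx=3,fy=3))"
```

```text
t 13.05 tcp [0.612  0.1077 0.0756] delta [-0.0001  0.0004  0.0511] F [-0.7901  0.2858 -2.5028] op 0.677 ff 53.76456744968891 tilt/yaw -0.9999999953091906 0.2906827689787308 q [0.011  0.3387 1.817  0.0001 0.9859 1.2911]
```

View pics/s7.png

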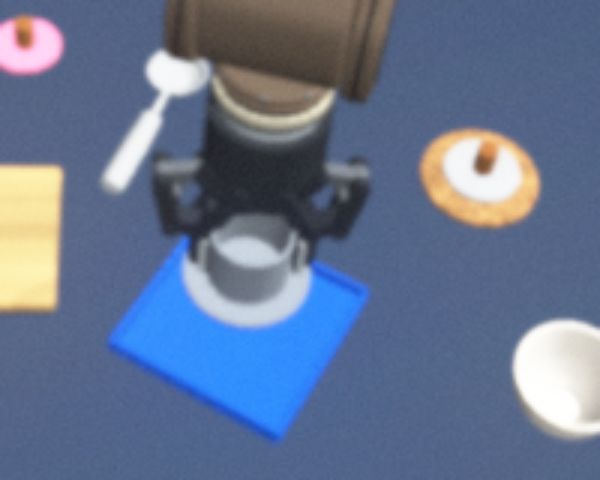

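The dripper at (248,285) is above the tray, centre around (240,335), and the offset fits its height. Lowering.

{"method": "carry_out", "body": {"deltas": [0,0,0.012,0,0,0,0,0,0.025,0,0,0,0,0,0.036,0,0,0,0,0,0.042,0,0,0,0,0,0.046,0,0,0]}}

```text
time: 13.72
eef_pos: [0.6117, 0.1059, 0.0301]
tcp_rot: [0.99, 0.144, -0.0, -0.0]
contact_force: [0.1, -0.1, -1.6]
opening: 0.676
finger_force: 53.9
```

{"method": "carry_out", "body": {"deltas": [0,0,0.001,0,0,0,0,0,0.002,0,0,0,0,0,0.003,0,0,0,0,0,0.004,0,0,0,0,0,0.004,0,0,0]}}

```text
time: 14.35
eef_pos: [0.6116, 0.1061, 0.0263]
tcp_rot: [0.99, 0.144, -0.0, -0.0]
contact_force: [-0.3, 0.2, -2.3]
opening: 0.679
finger_force: 53.9
```

{"method": "carry_out", "body": {"deltas": [0,0,0.0005,0,0,0,0,0,0.001,0,0,0,0,0,0.0015,0,0,0,0,0,0.002,0,0,0,0,0,0.002,0,0,0]}}

```text
time: 14.98
eef_pos: [0.6118, 0.1061, 0.0248]
tcp_rot: [0.99, 0.144, 0.0, 0.0]
contact_force: [-1.6, -0.5, 2.2]
opening: 0.674
finger_force: 54.1
```

{"method": "carry_out", "body": {"deltas": [0,0,0,0,0,0,0,0,0,0,0,0,0,0,0,0,0,0,0,0,0,0,0,0], "grip": 100}}

```text
time: 15.48
eef_pos: [0.6117, 0.1061, 0.0243]
tcp_rot: [0.99, 0.144, 0.0, 0.0]
contact_force: [-0.4, -0.3, -0.4]
opening: 0.998
finger_force: 0.0
```

{"method": "carry_out", "body": {"deltas": [0,0,-0.01,0,0,0,0,0,-0.03,0,0,0,0,0,-0.065,0,0,0,0,0,-0.11,0,0,0,0,0,-0.14,0,0,0]}}

```text
time: 16.1
eef_pos: [0.613, 0.1062, 0.1691]
tcp_rot: [0.99, 0.144, 0.003, 0.0]
contact_force: [0.2, -0.1, -0.6]
opening: 0.998
finger_force: 0.0
```

{"method": "carry_out", "body": {"deltas": [-0.035,0.034,0,0,0,0,-0.075,0.073,0,0,0,0,-0.115,0.112,0,0,0,0,-0.155,0.15,0,0,0,0,-0.195,0.189,0,0,0,0]}}

```text
time: 16.73
eef_pos: [0.4781, -0.1321, 0.1664]
tcp_rot: [0.99, 0.144, 0.001, 0.001]
contact_force: [0.2, -0.8, -0.2]
opening: 0.999
finger_force: 0.0
```

{"method": "carry_out", "body": {"deltas": [-0.04,0.039,0,0,0,0.03,-0.08,0.077,0,0,0,0.06,-0.115,0.111,0,0,0,0.1,-0.117,0.113,0,0,0,0.1,-0.117,0.113,0,0,0,0.1]}}

```text
time: 17.35
eef_pos: [0.3988, -0.2722, 0.1654]
tcp_rot: [0.996, 0.094, 0.001, 0.0]
contact_force: [0.4, 0.4, -0.6]
opening: 0.994
finger_force: 0.0
```

```bash
cat > m4.py <<'E'
from h import *
to(.398,-.274,.026)
im,d=ctrl.read_camera("top");P=cloud("top",d);v,u=np.mgrid[:384,:512]
B=(abs(u-221)<40)&(abs(v-168)<40)&(d>0)
for n,a,b in [("rim",.058,.072),("flange",.011,.021)]:
    m=B&(P[...,2]>a)&(P[...,2]<b)
    if n=="flange":
        hs=cv2.cvtColor(im,cv2.COLOR_RGB2HSV); m&=hs[...,1]<90; m&=(abs(u-226)<24)&(abs(v-167)<24)
    c=np.c_[P[m][:,:2]].astype(np.float32); print(n,m.sum(),cv2.minEnclosingCircle(c),np.median(P[m][:,2]))
sc,ds=ctrl.read_camera("scene");S=cloud("scene",ds)
Q=S[(ds>0)&(S[...,2]>.062)&(S[...,2]<.078)]; Q=Q[(np.hypot(Q[:,0]-.398,Q[:,1]+.274)<.05)]
if len(Q): print("mug rim",len(Q),cv2.minEnclosingCircle(Q[:,:2].astype(np.float32)))
save("s8.png",np.hstack([cv2.resize(im[115:225,165:275],None,fx=3.2,fy=3.2),cv2.resize(sc[60:170,130:240],None,fx=3.2,fy=3.2)]))
E
python3 m4.py
```

```text
t 17.35 tcp [ 0.3988 -0.2722  0.1654] delta [-0.0013  0.0014  0.1394] F [ 0.3518  0.4423 -0.6363] op 0.994 ff 0.0 tilt/yaw -0.9999989183697185 0.18832357284264326 q [-0.8097 -0.0787  2.0989  0.0005  1.12    0.5725]
rim 118 ((0.6096412539482117, 0.1048290953040123), 0.0294717438519001) 0.06346617304220908
flange 509 ((0.6095575094223022, 0.10554416477680206), 0.044781122356653214) 0.01702839428165335
mug rim 159 ((0.39850619435310364, -0.275171160697937), 0.034184686839580536)
```

View pics/s8.png

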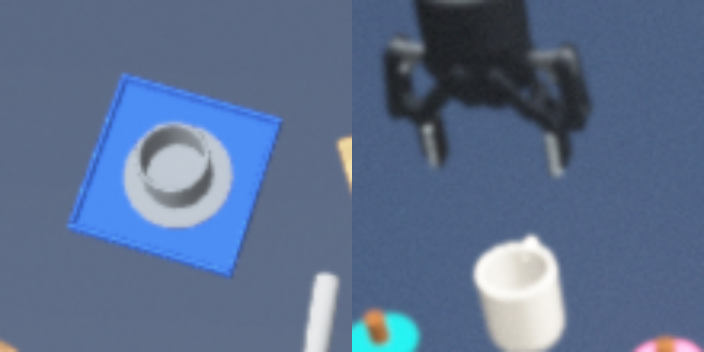

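The dripper sits centred in the tray (left pane, (178,176)). The mug stands at (517,300) with the open fingers straddling it and the handle pointing away from the fingers. Descending on the mug.

{"method": "carry_out", "body": {"deltas": [-0.001,0.002,0.03,0,0,0,-0.001,0.002,0.065,0,0,0,-0.001,0.002,0.1,0,0,0,-0.001,0.002,0.125,0,0,0,-0.001,0.002,0.139,0,0,0]}}

```text
time: 18.08
eef_pos: [0.3981, -0.2727, 0.024]
tcp_rot: [0.995, 0.095, -0.001, -0.001]
contact_force: [-0.9, 0.8, -0.1]
opening: 1.001
finger_force: 0.0
```

{"method": "carry_out", "body": {"deltas": [0,0,0,0,0,0,0,0,0,0,0,0,0,0,0,0,0,0,0,0,0,0,0,0,0,0,0,0,0,0], "grip": 0, "grip_force": 50}}

```text
time: 18.7
eef_pos: [0.3985, -0.2747, 0.0261]
tcp_rot: [0.996, 0.094, 0.001, 0.0]
contact_force: [0.8, 0.9, 2.3]
opening: 0.724
finger_force: 55.3
```

{"method": "carry_out", "body": {"deltas": [0,0,-0.005,0,0,0,0,0,-0.015,0,0,0,0,0,-0.035,0,0,0,0,0,-0.06,0,0,0,0,0,-0.085,0,0,0]}}

```text
time: 19.32
eef_pos: [0.3976, -0.2742, 0.1112]
tcp_rot: [0.996, 0.094, -0.0, -0.0]
contact_force: [-0.4, 0.0, -2.7]
opening: 0.728
finger_force: 55.2
```

```bash
python3 -c "
from h import *
to(.606,-.106,.0385)
im,d=ctrl.read_camera('scene');save('s9.png',cv2.resize(im[40:200,100:300],None,fx=3,fy=3))"
```

```text
t 19.32 tcp [ 0.3976 -0.2742  0.1112] delta [ 0.2363 -0.1261  0.0726] F [-0.4349  0.0243 -2.6754] op 0.728 ff 55.1928614359349 tilt/yaw -0.9999998798055074 0.18872688112306435 q [-0.8141 -0.0018  2.1352 -0.0002  1.0086  0.5681]
```

View pics/s9.png

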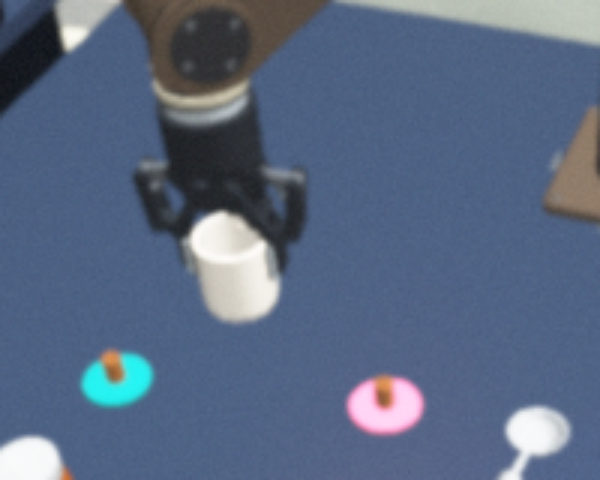

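The mug is held upright at (237,265). Carrying it to the board.

{"method": "carry_out", "body": {"deltas": [0.025,-0.013,0,0,0,0,0.07,-0.037,0,0,0,0,0.12,-0.064,0,0,0,0,0.17,-0.091,0,0,0,0,0.21,-0.112,0,0,0,0]}}

```text
time: 20.0
eef_pos: [0.5844, -0.1234, 0.1098]
tcp_rot: [0.996, 0.095, -0.0, 0.0]
contact_force: [1.0, -0.7, -2.8]
opening: 0.725
finger_force: 55.3
```

{"method": "carry_out", "body": {"deltas": [0.017,-0.009,0.005,0,0,0,0.025,-0.013,0.015,0,0,0,0.026,-0.014,0.03,0,0,0,0.026,-0.014,0.045,0,0,0,0.026,-0.014,0.055,0,0,0]}}

```text
time: 20.62
eef_pos: [0.6046, -0.1068, 0.0534]
tcp_rot: [0.996, 0.094, -0.001, -0.001]
contact_force: [-0.0, -0.2, -2.6]
opening: 0.734
finger_force: 55.3
```

```bash
python3 -c "
from h import *
to(.606,-.106,.0385)"
```

```text
t 20.62 tcp [ 0.6046 -0.1068  0.0534] delta [ 0.0016 -0.0006  0.0149] F [-0.0058 -0.1548 -2.5885] op 0.734 ff 55.27341268491 tilt/yaw -0.9999962543483161 0.18749637462949426 q [-0.3399  0.3572  1.8409 -0.0002  0.9463  1.0435]
```

{"method": "carry_out", "body": {"deltas": [0.001,0,0.004,0,0,0,0.001,0,0.008,0,0,0,0.001,0,0.011,0,0,0,0.001,0,0.0125,0,0,0,0.001,0,0.0135,0,0,0]}}

```text
time: 21.25
eef_pos: [0.6073, -0.1062, 0.042]
tcp_rot: [0.996, 0.094, 0.0, 0.0]
contact_force: [0.1, 0.6, -2.0]
opening: 0.729
finger_force: 55.3
```

{"method": "carry_out", "body": {"deltas": [0,0,0.0005,0,0,0,0,0,0.001,0,0,0,0,0,0.0015,0,0,0,0,0,0.002,0,0,0,0,0,0.002,0,0,0]}}

```text
time: 21.88
eef_pos: [0.607, -0.1061, 0.0398]
tcp_rot: [0.996, 0.094, -0.0, -0.0]
contact_force: [-0.3, -0.1, -2.5]
opening: 0.731
finger_force: 55.3
```

{"method": "carry_out", "body": {"deltas": [0,0,0.0005,0,0,0,0,0,0.001,0,0,0,0,0,0.0015,0,0,0,0,0,0.002,0,0,0,0,0,0.002,0,0,0]}}

```text
time: 22.5
eef_pos: [0.6071, -0.1062, 0.0382]
tcp_rot: [0.996, 0.094, -0.0, -0.0]
contact_force: [-1.0, 0.7, 0.5]
opening: 0.728
finger_force: 55.5
```

Contact made (weight off the wrist). Nudging a little, then releasing and rising.

{"method": "carry_out", "body": {"deltas": [0,0,0.0005,0,0,0,0,0,0.0005,0,0,0,0,0,0.0005,0,0,0]}}

```text
time: 22.88
eef_pos: [0.6072, -0.1061, 0.0382]
tcp_rot: [0.996, 0.094, -0.0, -0.0]
contact_force: [-3.7, 1.3, 5.7]
opening: 0.731
finger_force: 55.7
```

{"method": "carry_out", "body": {"deltas": [0,0,0,0,0,0,0,0,0,0,0,0,0,0,0,0,0,0,0,0,0,0,0,0], "grip": 100}}

```text
time: 23.38
eef_pos: [0.6072, -0.1062, 0.0372]
tcp_rot: [0.996, 0.094, 0.0, 0.0]
contact_force: [0.3, 0.3, -0.1]
opening: 0.999
finger_force: 0.0
```

{"method": "carry_out", "body": {"deltas": [0,0,-0.01,0,0,0,0,0,-0.03,0,0,0,0,0,-0.065,0,0,0,0,0,-0.11,0,0,0,0,0,-0.16,0,0,0]}}

```text
time: 24.0
eef_pos: [0.607, -0.1061, 0.2001]
tcp_rot: [0.996, 0.094, 0.0, 0.0]
contact_force: [0.6, 0.4, 0.4]
opening: 1.002
finger_force: 0.0
```

{"method": "carry_out", "body": {"deltas": [-0.04,0.03,0,0,0,0,-0.08,0.06,0,0,0,0,-0.12,0.09,0,0,0,0,-0.13,0.13,0,0,0,0,-0.14,0.17,0,0,0,0]}}

```text
time: 24.62
eef_pos: [0.5013, -0.3009, 0.1997]
tcp_rot: [0.996, 0.094, 0.001, 0.001]
contact_force: [0.1, -0.4, -0.8]
opening: 0.997
finger_force: 0.0
```

```bash
cat > m5.py <<'E'
from h import *
to(.606,-.106,.0385)
im,d=ctrl.read_camera("top");P=cloud("top",d);v,u=np.mgrid[:384,:512]
m=(abs(u-303)<30)&(abs(v-178)<36)&(P[...,2]>.074)&(P[...,2]<.09)
print("mug rim",m.sum(),cv2.minEnclosingCircle(P[m][:,:2].astype(np.float32)),np.median(P[m][:,2]))
save("t10.png",cv2.resize(im[100:310,90:450],None,fx=2.2,fy=2.2))
E
python3 m5.py
```

```text
t 24.62 tcp [ 0.5013 -0.3009  0.1997] delta [ 0.139  -0.1722  0.1611] F [ 0.1097 -0.3682 -0.8029] op 0.997 ff 0.0 tilt/yaw -0.999994757777099 0.18848956940496894 q [-0.7141  0.1154  1.8351  0.0001  1.1878  0.6681]
mug rim 170 ((0.59828782081604, -0.1093997061252594), 0.04111479967832565) 0.08134965118446613
```

View pics/t10.png

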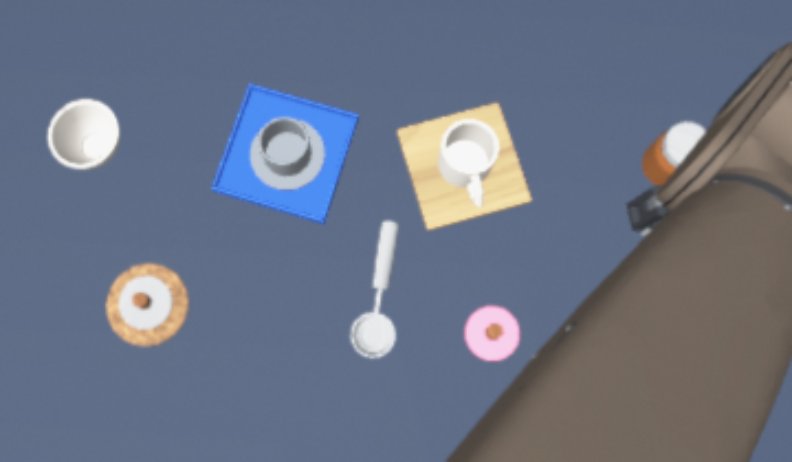

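The picture shows the lid centred on the coaster at (146,303), the dripper in the tray at (287,152) and the mug on the board at (468,155). The spoon, jar and bowl have not moved, and the robot is clear. Handing in.

```bash
python3 -c "
from plant import ctrl
print(ctrl.sign_off())"
```

```text
the job is handed in; nothing more can be done
None
```

The drip set is apart and handed in at about 25 s: the lid is knob up on the coaster, the dripper is in the blue tray about 3 mm off centre by measurement, the mug is on the wooden board, and the spoon, jar and bowl were not touched.

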